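# File two lens cartons and pin the rack's follower

## Task

Take the two lens cartons out of the small stand and file both, on edge and square to the row, on the rack's runners between the carton already there and the sliding follower, standing clear of one another for now so your fingers fit. Then pull the follower's plunger knob up, slide the follower with it to the next hole towards the end plate so that it closes the row up, and let the pin drop fully home there. Finish while still holding the knob in the closed gripper with the pin home, so that I can turn the lock ring down before you let go; leave the bottles, the loupe and the pen round about where they stand.

Things in the scene. Friction and masses are not known exactly. Their poses are not given: they have to be found in the camera images.
- rack: Fixed lens-carton rack: grey base 100 x 300 mm, origin at the centre of its underside, z up, y along the row. Cartons stand on two runners, top at z = 24 mm; outer lips at x = +-42 mm rise to z = 34 mm. A steel tube along the middle (20 mm wide, top at z = 23 mm) has 10 mm holes 70 mm apart at y = +121, +51, -19 and -89 mm.
- bay_end (a point): Middle of the lower edge (rack z = 24 mm) of the fixed end plate's inner face, at rack y = -138 mm; axes as the rack's. The plate is 80 mm wide, its top at z = 74 mm. The bay for the cartons runs from here 124 mm along +y to the follower's face at the start.
- follower_face (a point): Middle of the lower edge (rack z = 24 mm) of the follower's face, which meets the cartons; axes as the rack's; at rack y = -14 mm at the start. The face plate is 76 mm wide, 5 mm thick, its top at z = 60 mm. Behind it (+y) is the saddle on the tube (44 mm wide, top at z = 37 mm), which carries the plunger.
- follower (a joint): Slide of the follower, m: 0 at the start, with the pin in the hole at rack y = +51 mm; grows towards the end plate (rack -y). One hole on is +0.070, where face and end plate are 54 mm apart (three cartons and 3 mm). Friction about 1 N. While the pin is in a hole it will not slide.
- plunger (a joint): Pull of the spring plunger, m: 0 = pin fully home in a hole, 0.015 = fully pulled up (stop). The round-nosed 8 mm pin goes 9 mm into the tube: pull more than 0.010 to clear it. The spring pushes down with 4 N at 0, 9.5 N at 0.015. Let go between holes it rides on the tube at about 0.009; within about 2 mm of a hole it draws itself in.
- knob_grip (a point): Centre of the black knurled plunger knob: 25 mm diameter, upright axis, from 11 mm below to 8 mm above this point; axes as the rack's. Pin home, it is 77 mm above the bench, 65 mm behind (+y of) the follower's face; it rides with follower and plunger. Below it: 8 mm stem, 17 mm barrel, saddle top 40 mm down. Open the gripper only part way here: cartons stand beside it.
- pull_knob: The same knob as a body; origin in the middle of its underside, 11 mm below knob_grip.
- stand: Fixed dark sheet-metal carton stand, base 90 x 140 mm, origin at the centre of its underside, z up, y across the two places. The places are 21 mm wide slots between pairs of fins at y = +40 and -40 mm; slot floor at z = 6 mm, fin tops at z = 32 mm.
- carton_a_centre (a point): Centre of a loose white lens carton, 75 x 75 mm and 17 mm thick, 50 g nominal, standing on edge in one slot of the stand (either one). Its z axis is level, along the 17 mm thickness; its x and y axes do not follow its edges. Grasp it across the 17 mm from above, near its top edge.
- carton_b_centre (a point): Centre of the other loose carton, of the same size, standing on edge in the other slot; z axis along its thickness.
- carton_a: The first of these cartons as a body; origin in the middle of one large face.
- carton_b: The second of these cartons as a body; origin in the middle of one large face.
- carton_0_centre (a point): Centre of the carton already filed, also 75 x 75 x 17 mm and loose, standing on edge on the runners against the end plate; z axis along its thickness.
- carton_0: The carton already filed, as a body; origin in the middle of the large face that looks along the bay.
- oil: Bystander: the small yellow oil bottle with black cap that stands behind the rack and stand, 27 mm diameter, 72 mm tall; origin under its centre.
- loupe: Bystander: the black eye loupe behind the stand, 35 mm diameter, 37 mm tall; origin under its centre.
- pen: Bystander: marker pen standing upright, 17 mm diameter, 94 mm tall; origin under its centre.
Mind the look-alikes: they are no part of the job. What is shaped like the carton_a but pink is not meant.

How it is judged:
On the way, in this order (a step that is already met when the one before it is completed fails the run):
1. the first of the two cartons stands on edge in the rack's bay, square to the row and let go (((y of carton_a_centre in the frame of rack between -0.135 and -0.012 m and x of carton_a_centre in the frame of rack between -0.006 and 0.006 m and z of carton_a_centre in the frame of rack between 0.0555 and 0.0675 m and angle between the z axis of carton_a_centre and the y axis of rack, either way round below 0.2 rad and contact force between the fingers and carton_a below 0.1 N) or (y of carton_b_centre in the frame of rack between -0.135 and -0.012 m and x of carton_b_centre in the frame of rack between -0.006 and 0.006 m and z of carton_b_centre in the frame of rack between 0.0555 and 0.0675 m and angle between the z axis of carton_b_centre and the y axis of rack, either way round below 0.2 rad and contact force between the fingers and carton_b below 0.1 N))), for 0.2 s.
2. both cartons stand so in the bay, let go (y of carton_a_centre in the frame of rack between -0.135 and -0.012 m and x of carton_a_centre in the frame of rack between -0.006 and 0.006 m and z of carton_a_centre in the frame of rack between 0.0555 and 0.0675 m and angle between the z axis of each of carton_a_centre, carton_b_centre and the y axis of rack, either way round below 0.2 rad and contact force between the fingers and carton_a below 0.1 N and y of carton_b_centre in the frame of rack between -0.135 and -0.012 m and x of carton_b_centre in the frame of rack between -0.006 and 0.006 m and z of carton_b_centre in the frame of rack between 0.0555 and 0.0675 m and contact force between the fingers and carton_b below 0.1 N), for 0.2 s.
3. the plunger is pulled clear of its hole (value of joint plunger above 0.0095 m and contact force between the fingers and pull_knob above 1 N), for 0.1 s.
At the end, for the whole second after the job is handed in: All three cartons stand on the runners (upright and square within 0.1 rad, within 6 mm of the middle line), closed up and untouched; follower one hole on (0.067 to 0.073 m), pin home (under 2 mm), and the fingers still grip the knob (over 2 N), at rest (y of carton_0_centre in the frame of rack between -0.135 and -0.085 m and x of carton_0_centre in the frame of rack between -0.006 and 0.006 m and z of carton_0_centre in the frame of rack between 0.0555 and 0.0675 m and angle between the z axis of each of carton_0_centre, carton_a_centre, carton_b_centre and the y axis of rack, either way round below 0.1 rad and contact force between the fingers and carton_0 below 0.1 N and y of carton_a_centre in the frame of rack between -0.135 and -0.085 m and x of carton_a_centre in the frame of rack between -0.006 and 0.006 m and z of carton_a_centre in the frame of rack between 0.0555 and 0.0675 m and contact force between the fingers and carton_a below 0.1 N and y of carton_b_centre in the frame of rack between -0.135 and -0.085 m and x of carton_b_centre in the frame of rack between -0.006 and 0.006 m and z of carton_b_centre in the frame of rack between 0.0555 and 0.0675 m and contact force between the fingers and carton_b below 0.1 N and value of joint follower between 0.067 and 0.073 m and value of joint plunger below 0.002 m and contact force between the fingers and pull_knob above 2 N and linear speed of pull_knob below 0.01 m/s); the arm keeps its last pose, push and grip.
It fails at once if the small yellow oil bottle is moved more than 30 mm or knocked over (distance of oil from where it was at the start of the episode above 0.03 m or angle between oil's own z axis and vertical above 0.5 rad).
It fails at once if the black eye loupe is moved more than 30 mm or knocked over (distance of loupe from where it was at the start of the episode above 0.03 m or angle between loupe's own z axis and vertical above 0.5 rad).
It fails at once if the standing marker pen is moved more than 30 mm or knocked over (distance of pen from where it was at the start of the episode above 0.03 m or angle between pen's own z axis and vertical above 0.5 rad).
It also fails if it takes over 58 s, if anything falls off the work surface, if the arm or the gripper's body presses on something with over 40 N, if the wrist force passes 120 N, or if a joint passes its speed limit or range.

## Robot

A 7-joint arm with a two-finger parallel gripper is mounted at the origin on a cart in front of the work surface, level with it; the furniture and walls round the work are solid. World frame = base frame: x ahead of the robot, y to its left, z up, the work surface at z = 0. Lengths are in m, angles in rad, forces in N, time in s.
With the tool pointing down it reaches from about 0.4 to 0.85 m from the base axis. Payload 10.4 kg.
Tool frame: the origin (TCP) lies on the centre line of the jaws, within the pads' length; the fingertips stand 14 mm ahead of it and the grasp point (between the pads) lies 5 mm behind it (manip.tip_reach is the distance from the TCP to the fingertips, in m); z points along the fingers, y is the line along which they close (so a half turn about z gives the same grasp; the last joint's range is limited). The gripper opens to 85 mm and grips with 20 to 120 N. Pads are 22 mm wide; open, the fingers measure 114 mm over their backs; the gripper's body (76 mm by 85 mm) begins 54 mm behind the grasp point. The pads swing forward as they close: fully open they stand 13 mm farther back than shut.
Start: joints at [1.2, 0.332, -0.065, 1.46, 0.022, 1.35, -0.088], TCP at [0.213, -0.588, 0.245] pointing down, gripper open.
Joint ranges: [-2.6, 2.6], [-0.5, 2.12], [-1.47, 1.34], [0.16, 2.42], [-1.27, 4.41], [0.06, 2.06], [-2.6, 2.6]. Speed limits (rad/s): [2.22, 2.22, 2.79, 2.79, 3.14, 3.14, 3.14].

## Interface

Orientations are given as a unit quaternion [x, y, z, w].
In Python, from workcell import manip gives the robot as it stands.
- The arm moves only by the shell command python3 -m pendant 'ROWS' [FORCE]. ROWS is JSON, a list of rows, each a list of 7 numbers: the shift along the tool's x, y, z in units of 50 mm (1.0 is 50 mm), then the turn, a rotation vector about the tool's x, y, z in units of 8 degrees (1.0 is 8 degrees), then the opening, from -1 (shut) to 1 (fully open), so that 0 is half open. In form: [[dx, dy, dz, ax, ay, az, jaw], ...]. A call has exactly 10 rows; each row is the pose to reach, as a shift and turn from the pose commanded when the call began, along the tool's axes at that moment; what a row does not reach only later rows make up. A row lasts 1/8 s, in which the tool goes at most 62.5 mm and 10.7 degrees, less where a joint would pass 70% of its speed; a pose out of reach is approached as far as the arm can. A call with a gripper value outside its range is refused whole. The fingers move at their own pace and stop on an object; FORCE is the grip in N (left out, the last holds). Time passes only in rows, so rows that repeat a pose let the fingers close, or fill a call up. It gives the time, the measured TCP pose, the force, the opening and the grip force at its end, in the units of the state.
- manip.get_obs(): the state, without advancing time (a new reading comes with each control period).
- manip.camera(name): name is "side" or "top" or "wrist"; returns (picture, depth): 384x512x3 uint8, red, green, blue; 384x512 float32, m along the optical axis (not along the pixel's ray), 0 where there is no reading.
- manip.get_calibration(name): a dict with "fx", "fy", "cx", "cy" (pixels), "xyz" and "orientation" of the camera in the world. Camera axes: x right, y up, looking along -z (the intrinsics and any distortion apply to the point x, -y, -z); pixel columns grow to the right and rows downward; lengths in m; the calibration is good to about 2 mm. A picture is of the moment at which its call begins: read the wrist's pose just before it. get_calibration takes no time and is no camera call; for the wrist camera it gives the pose at the moment of the call.
- manip.hand_in(): hands the job in; it is judged then, once.
Trained networks look in the newest picture that a camera, given by its name, has taken for a name from the list of things; names that differ only in an ending like _2 or _b are one class to them, and where a whole thing is asked for, a point or a joint stands for the part that bears it (a point fixed in the world has none). Each returns a list of dicts, best first, with "p" (0 to 1); they miss things now and then, are a little off and sometimes report something else, mostly with a low value. They report only what shows in the picture. A call takes as long as a camera call. They do not tell look-alikes from the thing itself.
- manip.find_in(thing, camera): "box" ([left, top, right, bottom] in pixels, round what is visible of it).
- manip.trace(thing, camera): "pixels" (384x512 bool, what is visible of it) and "box" ([left, top, right, bottom] in pixels, round what is visible of it).
- manip.tip_of(thing, camera): "pixel" ([column, row] in pixels: a listed point, or the origin of a listed thing).
The state is a dict: "clock": time; "joint_pos": joint angles; "joint_velocities": joint speeds; "tau": joint torques, N m; "position": TCP position; "ee_rot": TCP orientation; "ft_force": force on the tool from outside, world axes, zero at the start; "torque": the same for the moment, N m; "grip_width": opening from 0.0 (shut) to 1.0 (fully open); "grasp_force": force on a finger pad.
Only numpy, scipy, OpenCV 4.12 (cv2) and the standard library are available. Lean on these libraries where they do the work, as an engineer would, in place of code of your own. Each camera call takes 0.05 s, during which the arm holds its last target. There are 200 camera calls.

## Working session

There is one attempt and no reset: what is moved stays moved. The work goes in short steps, Python scripts to look and compute and a shell command to move; the robot and the scene stay as the last step left them, time stands still between calls to the robot, and variables do not carry over. Pictures are saved under pics/ and viewed, at most 10 in all, crops included, and the job is handed in when it is done.

```bash
mkdir -p pics
cat > h.py <<'E'
import numpy as np, cv2
from workcell import manip
from scipy.spatial.transform import Rotation as R
def cam(n):
    c=manip.get_calibration(n); p,d=manip.camera(n); return p,d,c
def world(d,c):
    v,u=np.mgrid[0:384,0:512]
    P=np.stack([(u-c['cx'])/c['fx']*d,-(v-c['cy'])/c['fy']*d,-d],-1)
    W=P@R.from_quat(c['orientation']).as_matrix().T+np.array(c['xyz']); W[d==0]=np.nan; return W
def save(n,p): cv2.imwrite('pics/'+n,p[...,::-1])
E
python3 - <<'E'
from h import *
print(manip.get_obs())
ps=[]
for n in ['top','side']:
    p,d,c=cam(n); W=world(d,c); ps.append(p); np.savez(n+'.npz',p=p,d=d,W=W); print(n,c)
    for t in ['rack','bay_end','follower_face','knob_grip','stand','carton_a_centre','carton_0_centre','oil','loupe','pen']:
        r=manip.tip_of(t,n)
        for q in r[:4]:
            u,v=[int(round(x)) for x in q['pixel']]; u=min(max(u,0),511);v=min(max(v,0),383)
            print(t,round(q['p'],2),u,v,W[v,u].round(3))
save('top.png',ps[0]);save('side.png',ps[1])
E
```

```text
{'clock': 0.0, 'joint_pos': array([ 1.20043832,  0.33287264, -0.06471596,  1.46094984,  0.02159462,
        1.34990083, -0.08847454]), 'joint_velocities': array([ 0.00073884, -0.00038385, -0.00110572,  0.00019015, -0.00016694,
        0.00022913, -0.00139599]), 'tau': array([ 1.13879457e-04, -6.25450158e+01,  4.91077895e-02, -3.91609383e+01,
        1.62689248e-02,  9.77842952e-03, -4.13823318e-05]), 'position': array([ 0.21287744, -0.58724581,  0.2445114 ]), 'ee_rot': array([ 9.84915604e-01,  1.73033920e-01, -1.51954884e-04, -7.01369223e-04]), 'ft_force': array([-0.32807386, -0.32926084,  0.05698644]), 'torque': array([-0.02152274,  0.01717248,  0.01462028]), 'grasp_force': 0.0, 'grip_width': 1.001926285002763}
top {'fx': 450.0740985634396, 'fy': 450.0740985634396, 'cx': 259.7798270377279, 'cy': 187.97452692908772, 'xyz': array([ 0.41185371, -0.10054166,  1.47939651]), 'orientation': array([-0.03791673,  0.03238058,  0.71546998, -0.69686191])}
rack 0.88 171 188 [0.563 0.194 0.045]
bay_end 0.8 209 182 [0.576 0.068 0.071]
follower_face 0.74 171 189 [0.559 0.193 0.05 ]
follower_face 0.
[... 476 characters left out ...]
, 'cx': 258.8582563711759, 'cy': 192.0567801299406, 'xyz': array([ 0.34688673, -0.812653  ,  0.6061538 ]), 'orientation': array([ 0.44478466, -0.06096148, -0.10506779,  0.88736186])}
rack 0.85 245 152 [0.553 0.173 0.021]
bay_end 0.98 258 168 [0.571 0.068 0.022]
follower_face 0.71 245 151 [0.554 0.176 0.022]
knob_grip 0.55 250 200 [ 0.504 -0.121  0.053]
stand 0.82 250 222 [ 0.486 -0.198  0.048]
stand 0.65 249 201 [ 0.502 -0.118  0.048]
carton_a_centre 0.89 258 309 [ 0.443 -0.453  0.075]
carton_0_centre 0.77 260 158 [0.576 0.064 0.059]
oil 0.43 307 175 [ 0.719  0.031 -0.001]
loupe 0.73 315 203 [ 0.683 -0.125  0.015]
loupe 0.34 247 152 [0.54  0.081 0.074]
pen 0.79 234 293 [ 0.416 -0.358  0.006]
```

Run:
```python
import cv2
a=cv2.imread('pics/top.png')[110:270,110:410]; cv2.imwrite('pics/topc.png',cv2.resize(a,None,fx=2.6,fy=2.6,interpolation=cv2.INTER_CUBIC))
```

```text
(no output)
```

View pics/topc.png

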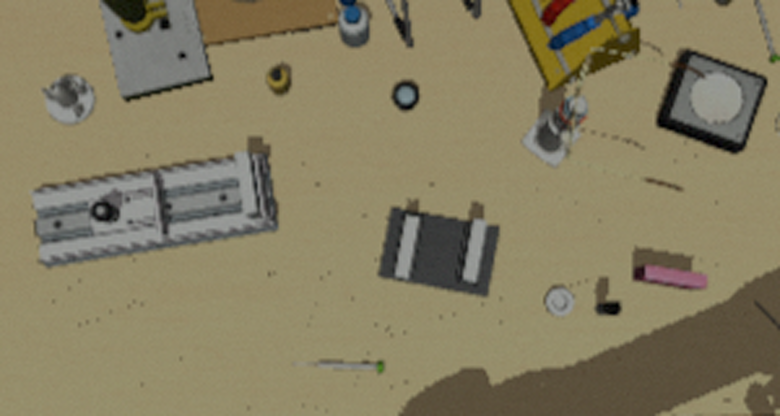

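View pics/side.png

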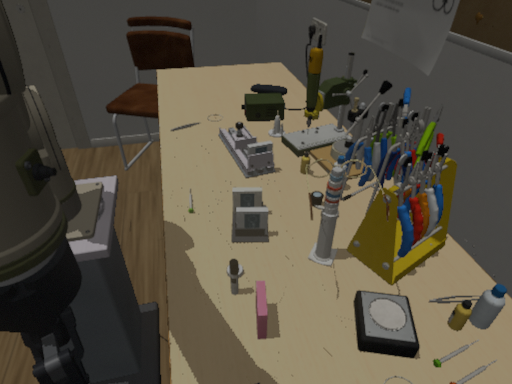

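Top picture (full-image pixels): cartons in the stand at about (266,204) and (292,206), filed carton by the end plate at (209,182), knob at (150,190). Look-alikes for the carton: the pink box at (368,216), not meant, and the filed white one at (209,182). I choose the two white ones in the dark stand, as the crop shows.

Run:
```python
from h import *
def rect(P,n):
    r=cv2.minAreaRect((P[:,:2]*1000).astype(np.float32)); print(n,len(P),np.round(r[0],1),np.round(r[1],1),round(r[2],1),'zmed',np.round(np.median(P[:,2]),4))
for cn in ['top','side']:
    z=np.load(cn+'.npz'); W=z['W'].reshape(-1,3); p=z['p'].reshape(-1,3).astype(float)
    x,y,h=W.T
    print(cn)
    bench=W[(abs(x-.45)<.08)&(abs(y-.0)<.05)]; print('bench z',np.nanmedian(bench[:,2]))
    m=(x>.47)&(x<.64)&(y>.03)&(y<.42)&(h>.012)&(h<.11); rect(W[m],'rack')
    rect(W[m&(h>.062)&(y<.14)],'endtops'); rect(W[m&(h>.062)&(y>.15)],'knob')
    rect(W[m&(h>.052)&(h<.066)&(y>.15)&(y<.23)],'face')
    m=(x>.4)&(x<.6)&(y>-.26)&(y<-.04)
    rect(W[m&(h>.02)],'stand')
    rect(W[m&(h>.06)&(y>-.14)],'c1'); rect(W[m&(h>.06)&(y<-.14)],'c2')
```

```text
top
bench z -0.0008281436020134425
rack 2225 [561.4 207.4] [ 97.1 299.7] 7.2 zmed 0.0259
endtops 216 [578.9  75.3] [79.5 29.3] 6.1 zmed 0.0955
knob 63 [559.9 230.5] [58.5 75. ] 6.7 zmed 0.0821
face 44 [560.  205.3] [71.6 25.8] 7.7 zmed 0.0571
stand 387 [ 497.4 -149.6] [110.1  78.8] 82.3 zmed 0.0782
c1 130 [ 500.7 -109.1] [16.7 74.6] 78.2 zmed 0.0798
c2 138 [ 494.7 -189.9] [17.1 74.5] 77.8 zmed 0.0798
side
bench z -0.0013751441769241368
rack 1522 [555.6 206.1] [ 92.1 303.1] 7.4 zmed 0.0386
endtops 365 [575.4  74.5] [82.9 28.9] 9.9 zmed 0.0824
knob 49 [549.8 255.4] [23.5 23.6] 29.4 zmed 0.0798
face 48 [556.6 193.4] [72.7  7.6] 7.3 zmed 0.056
stand 1376 [ 493.4 -152.8] [108.4  79.5] 82.7 zmed 0.0577
c1 294 [ 496.8 -110.7] [19.  73.8] 78.5 zmed 0.0755
c2 339 [ 491.1 -192. ] [20.  73.6] 80.0 zmed 0.0764
```

```bash
cat >> h.py <<'E'
def go(xyz,yaw):
    """yaw: world angle of tool x (deg); tool down. prints units"""
    o=manip.get_obs(); T=R.from_quat(o['ee_rot']); t=np.radians(yaw)
    G=R.from_matrix(np.array([[np.cos(t),np.sin(t),0],[np.sin(t),-np.cos(t),0],[0,0,-1]]))
    d=T.inv().apply(np.array(xyz)-o['position'])/.05; r=(T.inv()*G).as_rotvec(degrees=True)/8
    print('go',d.round(3),r.round(3))
E
python3 - <<'E'
from h import *
go([.46,-.15,.25],-9)
c=manip.get_calibration('wrist');o=manip.get_obs();T=R.from_quat(o['ee_rot']);print(T.inv().apply(c['xyz']-o['position']),(T.inv()*R.from_quat(c['orientation'])).as_matrix().round(2),c['fx'])
W=np.load('side.npz')['W'];x,y,h=W.reshape(-1,3).T
for a in np.arange(-.55,0.4,.05): 
    print(round(a,2),[round(float(np.nanmax(np.r_[h[(abs(x-b)<.025)&(abs(y-a)<.025)],-9])),2) for b in (.3,.35,.4,.45,.5,.55,.6,.65,.7)])
E
```

```text
go [ 7.627 -6.545 -0.094] [ 1.000e-03 -0.000e+00  3.616e+00]
[ 0.06942122 -0.00051565 -0.12980961] [[-0.    0.96  0.27]
 [ 1.    0.   -0.  ]
 [-0.    0.27 -0.96]] 266.16437360070455
-0.55 [-9.0, 0.0, 0.01, 0.0, 0.0, 0.0, 0.04, 0.05, 0.05]
-0.5 [0.0, 0.0, 0.0, 0.0, 0.0, 0.0, 0.04, 0.05, 0.05]
-0.45 [0.0, 0.0, 0.0, 0.08, 0.0, 0.0, 0.0, 0.24, 0.05]
-0.4 [0.0, 0.0, 0.0, 0.08, 0.0, 0.24, 0.0, 0.25, 0.25]
-0.35 [0.0, 0.0, 0.09, 0.09, 0.0, 0.25, 0.0, 0.01, 0.25]
-0.3 [0.0, 0.0, 0.01, 0.01, 0.0, 0.25, 0.26, 0.26, 0.26]
-0.25 [0.0, 0.0, 0.0, 0.0, 0.01, 0.0, 0.0, 0.01, 0.0]
-0.2 [0.0, 0.0, 0.0, 0.08, 0.08, 0.08, 0.0, 0.0, 0.0]
-0.15 [0.0, 0.0, 0.0, 0.03, 0.04, 0.07, 0.0, 0.0, 0.03]
-0.1 [0.0, 0.01, 0.0, 0.08, 0.08, 0.08, 0.0, 0.03, 0.04]
-0.05 [0.0, 0.01, 0.0, 0.0, -9.0, 0.0, 0.0, 0.0, 0.0]
0.0 [0.0, 0.01, 0.0, 0.0, 0.0, 0.0, 0.0, 0.0, 0.0]
0.05 [0.0, 0.0, 0.0, 0.0, 0.0, 0.1, 0.1, 0.0, 0.07]
0.1 [0.0, 0.0, 0.0, 0.0, 0.03, 0.1, 0.1, 0.0, 0.0]
0.15 [0.0, 0.0, 0.0, 0.0, 0.03, 0.02, -9.0, 0.0, 0.03]
0.2 [0.0, 0.0, 0.0, 0.0, 0.06, 0.06, 0.06, 0.0, 0.03]
0.25 [0.0, 0.0, 0.0, 0.0, 0.03, 0.09, 0.03, 0.0, 0.03]
0.3 [0.0, 0.0, 0.0, 0.0, 0.03, 0.04, 0.03, 0.01, 0.08]
0.35 [0.0, 0.0, 0.0, 0.0, 0.03, 0.02, 0.04, 0.0, 0.01]
```

```bash
python3 -m pendant '[[0.9,-0.77,-0.3,0,0,0.4,1],[1.8,-1.54,-0.6,0,0,0.8,1],[2.7,-2.31,-0.6,0,0,1.2,1],[3.6,-3.08,-0.6,0,0,1.6,1],[4.5,-3.85,-0.6,0,0,2.0,1],[5.4,-4.62,-0.6,0,0,2.4,1],[6.3,-5.39,-0.6,0,0,2.8,1],[7.2,-6.2,-0.5,0,0,3.2,1],[8.1,-6.8,0.1,0,0,3.62,1],[8.1,-6.8,0.1,0,0,3.62,1]]' 40
cat > seew.py <<'E'
from h import *
def rect(P,n):
    if len(P)<5: print(n,len(P)); return
    r=cv2.minAreaRect((P[:,:2]*1000).astype(np.float32)); print(n,len(P),np.round(r[0],1),np.round(r[1],1),round(r[2],1),'z',np.round(np.percentile(P[:,2],[10,50,90]),4))
def wr(name=None):
    o=manip.get_obs(); p,d,c=cam('wrist'); W=world(d,c)
    if name: save(name,p)
    print('tcp',o['position'].round(4),'clock',o['clock'],'tool x yaw',R.from_quat(o['ee_rot']).as_matrix()[:,0].round(3),'grip',o['grip_width'],o['grasp_force'])
    return p,W
E
python3 - <<'E'
from seew import *
p,W3=wr('w1.png'); np.savez('w1.npz',p=p,W=W3); W=W3.reshape(-1,3); x,y,h=W.T
m=(x>.4)&(x<.6)&(y>-.26)&(y<-.04)
rect(W[m&(h>.02)],'stand')
for t in (.06,.075):
    rect(W[m&(h>t)&(y>-.14)&(h<.1)],'c1'); rect(W[m&(h>t)&(y<-.16)&(h<.1)],'c2')
E
```

```text
clock: 2.35
position: [0.4787, -0.1254, 0.2385]
ee_rot: [0.997, -0.076, -0.001, -0.001]
ft_force: [-0.6, 0.0, 0.2]
grip_width: 1.003
grasp_force: 0.0
tcp [ 0.4787 -0.1254  0.2385] clock 2.35 tool x yaw [ 0.989 -0.151 -0.002] grip 1.0028451706223103 0.0
stand 47057 [ 498.4 -127.8] [149.9  80. ] 82.6 z [0.2568 0.3048 0.3218]
c1 1110 [ 498.5 -108.9] [17.3 75.1] 77.9 z [0.0811 0.0822 0.083 ]
c2 1317 [ 492.5 -189.5] [17.4 74.9] 77.8 z [0.0722 0.0821 0.0831]
c1 1072 [ 498.6 -108.8] [17.1 75.1] 77.8 z [0.0813 0.0822 0.083 ]
c2 1156 [ 492.5 -189.5] [17.4 74.9] 77.7 z [0.0811 0.0822 0.0831]
```

View pics/w1.png

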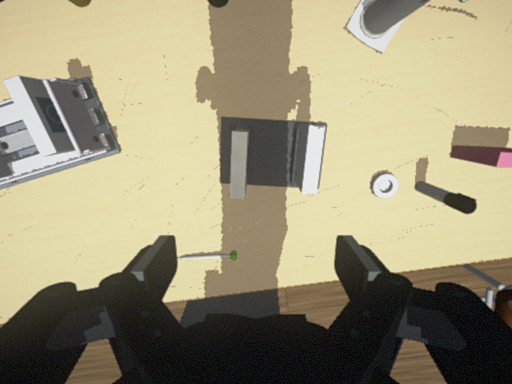

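White cartons at (240,163) and (313,158), pink box at far right (480,155); the stand pair is right. Grasp the left one first.

```bash
python3 -c "
from h import *
go([.4985,-.109,.062],-12.2)"
```

```text
go [ 0.35  -0.438  3.55 ] [-0.004  0.011  0.423]
```

```bash
python3 -m pendant '[[0.2,-0.25,0.6,0,0,0.2,0],[0.35,-0.44,1.4,0,0,0.42,0],[0.35,-0.44,2.2,0,0,0.42,0],[0.35,-0.44,2.9,0,0,0.42,0],[0.35,-0.44,3.3,0,0,0.42,0],[0.35,-0.44,3.55,0,0,0.42,0],[0.35,-0.44,3.55,0,0,0.42,0],[0.35,-0.44,3.55,0,0,0.42,-1],[0.35,-0.44,3.55,0,0,0.42,-1],[0.35,-0.44,3.55,0,0,0.42,-1]]' 40
python3 -c "
from h import *
go([.46,-.09,.20],7.3)"
```

```text
clock: 3.65
position: [0.4993, -0.1109, 0.0636]
ee_rot: [0.994, -0.108, 0.001, 0.0]
ft_force: [-0.8, 1.5, 5.9]
grip_width: 0.193
grasp_force: 44.1
go [-0.853 -0.24  -2.729] [ 2.000e-03 -1.100e-02 -2.461e+00]
```

```bash
python3 -m pendant '[[0,0,-0.6,0,0,0,-1],[0,0,-1.5,0,0,0,-1],[0,0,-2.4,0,0,-0.2,-1],[0,-0.7,-2.9,0,0,-0.9,-1],[-0.1,-1.5,-2.9,0,0,-1.7,-1],[-0.1,-2.2,-2.9,0,0,-2.4,-1],[-0.1,-2.9,-2.9,0,0,-2.44,-1],[-0.1,-3.0,-2.9,0,0,-2.44,-1],[-0.1,-3.0,-2.9,0,0,-2.44,-1],[-0.1,-3.0,-2.9,0,0,-2.44,-1]]'
python3 - <<'E'
from seew import *
p,W3=wr('w2.png'); np.savez('w2.npz',p=p,W=W3); W=W3.reshape(-1,3); x,y,h=W.T
m=(x>.47)&(x<.66)&(y>.045)&(y<.4)&(h>.012)
rect(W[m&(h<.1)],'rack'); rect(W[m&(h>.092)&(h<.105)],'c0'); rect(W[m&(h>.068)&(h<.08)&(y<.12)],'plate')
rect(W[m&(h>.054)&(h<.064)&(y>.15)],'face'); rect(W[m&(h>.08)&(h<.092)&(y>.2)],'knob')
E
```

```text
clock: 4.9
position: [0.5259, 0.0352, 0.2077]
ee_rot: [0.998, 0.061, -0.0, 0.0]
ft_force: [0.6, -0.1, -1.5]
grip_width: 0.19
grasp_force: 43.2
tcp [0.5259 0.0352 0.2077] clock 4.9 tool x yaw [ 0.993  0.122 -0.   ] grip 0.18963887596735302 43.22445809841156
rack 16479 [560.2 201.2] [ 91.9 285.9] 7.6 z [0.0241 0.0266 0.078 ]
c0 1801 [579.5  81. ] [74.  17.4] 7.5 z [0.099  0.1001 0.101 ]
plate 616 [578.2  66.3] [80.  12.5] 7.3 z [0.0699 0.0745 0.0761]
face 703 [556.2 226.4] [75.2 68.2] 7.4 z [0.0554 0.0592 0.0608]
knob 678 [552.  256.9] [24. 26.] 61.2 z [0.0823 0.0857 0.0869]
```

View pics/w2.png

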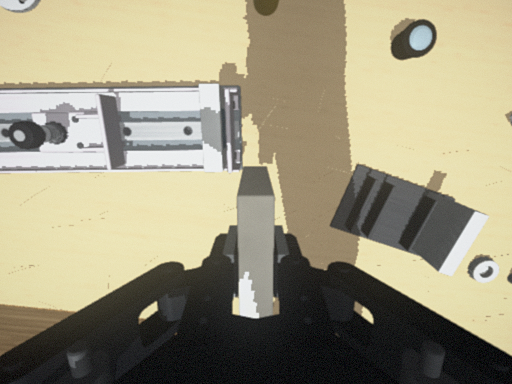

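Run:
```python
from seew import *
for f,k in (('w2','W'),('top','W'),('side','W')):
    W=np.load(f+'.npz')[k].reshape(-1,3); x,y,h=W.T
    t=np.radians(7.4); ex=np.array([np.cos(t),np.sin(t)]); ey=np.array([-np.sin(t),np.cos(t)])
    m=(x>.47)&(x<.66)&(y>.045)&(y<.4)
    L=W[m&(h>.028)&(h<.04)][:,:2]
    a,b=L@ex,L@ey
    c=np.median(a)
    for lo,hi in ((0.02,.12),(.12,.2),(.2,.3)):
        s=(b>lo)&(b<hi); print(f,lo,'lip x',np.percentile(a[s],[1,10,90,99]).round(4),len(a[s]))
    P=W[m&(h>.068)&(h<.08)&(y<.12)][:,:2]; print('plate x',np.percentile(P@ex,[1,99]).round(4),'y',np.percentile(P@ey,[1,99]).round(4))
    P=W[m&(h>.092)&(h<.105)&(y<.13)][:,:2]; print('c0 x',np.percentile(P@ex,[1,99]).round(4),'y',np.percentile(P@ey,[1,99]).round(4))
    P=W[m&(h>.054)&(h<.064)&(y>.15)&(y<.23)][:,:2]; print('face x',np.percentile(P@ex,[1,99]).round(4),'y',np.percentile(P@ey,[1,10,90,99]).round(4))
    P=W[m&(h>.08)&(h<.092)&(y>.2)][:,:2]; print('knob x',np.percentile(P@ex,[1,99]).round(4),'y',np.percentile(P@ey,[1,99]).round(4))
```

```text
w2 0.02 lip x [0.5359 0.5372 0.6247 0.6256] 782
w2 0.12 lip x [0.5363 0.5521 0.6225 0.6252] 2363
w2 0.2 lip x [0.5357 0.5362 0.6237 0.6248] 468
plate x [0.5421 0.6207] y [-0.014  -0.0026]
c0 x [0.5486 0.6217] y [-0.0028  0.0139]
face x [0.5445 0.6174] y [0.1191 0.1196 0.1233 0.1244]
knob x [0.5685 0.5924] y [0.1721 0.1953]
top 0.02 lip x [0.538  0.5393 0.6269 0.6278] 110
top 0.12 lip x [0.5377 0.5455 0.6162 0.6274] 274
top 0.2 lip x [0.5371 0.5383 0.6257 0.6274] 98
plate x [0.5443 0.621 ] y [-0.0138  0.0099]
c0 x [0.55   0.6224] y [-0.0035  0.0133]
face x [0.5463 0.6176] y [0.1186 0.1188 0.1239 0.1379]
knob x [0.5705 0.593 ] y [0.1717 0.1938]
side 0.02 lip x [0.5334 0.5338 0.5827 0.6081] 49
side 0.12 lip x [0.5326 0.5352 0.6034 0.6234] 102
side 0.2 lip x [0.5329 0.5335 0.6219 0.6234] 36
plate x [0.5403 0.6176] y [-0.0119  0.01  ]
c0 x [0.5454 0.621 ] y [-0.0054  0.0131]
face x [0.5418 0.613 ] y [0.1176 0.1178 0.1226 0.1239]
knob x [0.5668 0.5885] y [0.1709 0.1974]
```

```bash
cat >> h.py <<'E'
def rk(s,e,z,yaw=7.4):
    t=np.radians(7.4); go([s*np.cos(t)-e*np.sin(t),s*np.sin(t)+e*np.cos(t),z],yaw)
E
python3 - <<'E'
from h import *
W=np.load('w2.npz')['W'].reshape(-1,3); o=manip.get_obs(); T=R.from_quat(o['ee_rot'])
P=T.inv().apply(W-o['position']); m=(abs(P[:,1])<.015)&(P[:,2]>-.03)&(P[:,2]<.07)&(P[:,0]>.0)&(P[:,0]<.06)
Q=P[m]; print(len(Q),np.percentile(Q[:,0],[50,90,95,99]).round(4)); f=Q[abs(Q[:,0]-.036)<.006]; print(np.percentile(f[:,1],[1,99]),np.percentile(f[:,2],[1,99]))
rk(.582,.048,.2);rk(.582,.048,.083)
E
```

```text
4674 [0.0185 0.0363 0.0364 0.0366]
[-0.00859918  0.00778507] [-0.01956334  0.05468254]
go [ 1.108 -1.622  0.154] [ 0.004  0.002 -0.048]
go [ 1.109 -1.623  2.494] [ 0.004  0.002 -0.048]
```

```bash
python3 -m pendant '[[0.6,-0.9,0,0,0,0,-1],[1.1,-1.62,0.1,0,0,-0.05,-1],[1.11,-1.62,0.5,0,0,-0.05,-1],[1.11,-1.62,1.2,0,0,-0.05,-1],[1.11,-1.62,1.9,0,0,-0.05,-1],[1.11,-1.62,2.3,0,0,-0.05,-1],[1.11,-1.62,2.45,0,0,-0.05,-1],[1.11,-1.62,2.51,0,0,-0.05,-1],[1.11,-1.62,2.51,0,0,-0.05,-1],[1.11,-1.62,2.51,0,0,-0.05,-1]]'
```

```text
clock: 6.2
position: [0.5715, 0.124, 0.0832]
ee_rot: [0.998, 0.066, 0.001, 0.0]
ft_force: [0.0, -0.4, -0.3]
grip_width: 0.189
grasp_force: 43.2
```

```bash
python3 -m pendant '[[0,0,0.03,0,0,0,-1],[0,0,0.04,0,0,0,-1],[0,0,0.04,0,0,0,-0.5],[0,0,0.04,0,0,0,-0.41],[0,0,0.04,0,0,0,-0.41],[0,0,-0.4,0,0,0,-0.41],[0,0,-1.0,0,0,0,-0.41],[0,0,-1.8,0,0,0,-0.41],[0,0,-2.4,0,0,0,-0.41],[0,0.3,-2.4,0,0,0,0]]'
python3 - <<'E'
from seew import *
p,W3=wr('w3.png'); W=W3.reshape(-1,3)
t=np.radians(7.4); A=np.c_[W[:,0]*np.cos(t)+W[:,1]*np.sin(t)-.581,-W[:,0]*np.sin(t)+W[:,1]*np.cos(t),W[:,2]]
m=(A[:,1]>-.02)&(A[:,1]<.11)&(abs(A[:,0])<.06)&(A[:,2]>.09)&(A[:,2]<.108)
rect(A[m&(A[:,1]<.02)],'c0');rect(A[m&(A[:,1]>.025)],'c1')
go([.4925,-.1895,.20],-12.2)
E
```

```text
clock: 7.45
position: [0.5738, 0.1105, 0.2048]
ee_rot: [0.998, 0.067, 0.002, -0.0]
ft_force: [0.1, -0.1, -1.0]
grip_width: 0.486
grasp_force: 0.0
tcp [0.5738 0.1105 0.2048] clock 7.45 tool x yaw [0.991 0.133 0.004] grip 0.48581140080220997 0.0
c0 1521 [4.3 5.9] [74.7 17.2] 0.2 z [0.0991 0.1002 0.1011]
c1 1453 [ 0.9 49.2] [16.5 74.3] 89.9 z [0.0994 0.1003 0.101 ]
go [-2.38   5.66   0.061] [ 0.008 -0.013  2.455]
```

```bash
python3 -m pendant '[[-0.4,0.9,0,0,0,0.4,0],[-0.8,1.9,0,0,0,0.8,0],[-1.2,2.9,0,0,0,1.3,0],[-1.6,3.9,0,0,0,1.8,0],[-2.1,4.9,0,0,0,2.3,0],[-2.38,5.66,0.1,0.01,-0.01,2.45,0],[-2.38,5.66,0.6,0.01,-0.01,2.45,0],[-2.38,5.66,1.3,0.01,-0.01,2.45,0],[-2.38,5.66,1.8,0.01,-0.01,2.45,0],[-2.38,5.66,1.8,0.01,-0.01,2.45,0]]'
python3 -c "
from h import *
go([.4925,-.1895,.062],-12.2)"
```

```text
clock: 8.75
position: [0.49, -0.1869, 0.1097]
ee_rot: [0.994, -0.105, -0.003, -0.001]
ft_force: [-0.6, -0.6, 0.9]
grip_width: 0.502
grasp_force: 0.0
go [0.066 0.043 0.953] [-0.015  0.049  0.012]
```

```bash
python3 -m pendant '[[0.07,0.04,0.4,-0.01,0.04,0.01,0],[0.07,0.04,0.8,-0.01,0.04,0.01,0],[0.07,0.04,0.95,-0.01,0.04,0.01,0],[0.07,0.04,0.95,-0.01,0.04,0.01,0],[0.07,0.04,0.95,-0.01,0.04,0.01,-1],[0.07,0.04,0.95,-0.01,0.04,0.01,-1],[0.07,0.04,0.95,-0.01,0.04,0.01,-1],[0.07,0.04,0.5,-0.01,0.04,0.01,-1],[0.07,0.04,-0.6,-0.01,0.04,0.01,-1],[0.07,0.04,-1.7,-0.01,0.04,0.01,-1]]'
python3 -c "
from h import *
rk(.582,.094,.2)"
```

```text
clock: 10.0
position: [0.4948, -0.1897, 0.1988]
ee_rot: [0.994, -0.106, 0.002, 0.0]
ft_force: [1.2, -0.9, -0.5]
grip_width: 0.194
grasp_force: 40.0
go [-0.131 -7.294 -0.025] [ 0.005 -0.024 -2.443]
```

```bash
python3 -m pendant '[[0,-0.9,-0.1,0,0,-0.3,-1],[0,-1.9,-0.1,0,0,-0.7,-1],[0,-2.9,-0.1,0,0,-1.1,-1],[0,-3.9,-0.1,0,0,-1.5,-1],[0,-4.9,-0.1,0,0,-1.9,-1],[-0.1,-5.9,-0.1,0,0,-2.3,-1],[-0.13,-6.8,-0.1,0,-0.02,-2.44,-1],[-0.13,-7.29,0,0,-0.02,-2.44,-1],[-0.13,-7.29,0,0,-0.02,-2.44,-1],[-0.13,-7.29,0,0,-0.02,-2.44,-1]]'
python3 - <<'E'
from seew import *
p,W3=wr(); W=W3.reshape(-1,3); o=manip.get_obs(); T=R.from_quat(o['ee_rot'])
P=T.inv().apply(W-o['position']); m=(abs(P[:,1])<.015)&(P[:,2]>-.03)&(P[:,2]<.065)&(P[:,0]>.0)&(P[:,0]<.06)
Q=P[m]; print(len(Q),np.percentile(Q[:,0],[50,90,95,99]).round(4)); f=Q[abs(Q[:,0]-np.percentile(Q[:,0],95))<.004]; print(np.percentile(f[:,1],[1,99]),np.percentile(f[:,2],[1,99]))
rk(.582,.094,.083)
E
```

```text
clock: 11.25
position: [0.5656, 0.1667, 0.1971]
ee_rot: [0.998, 0.064, 0.0, 0.001]
ft_force: [-0.8, -0.2, -0.1]
grip_width: 0.193
grasp_force: 40.0
tcp [0.5656 0.1667 0.1971] clock 11.25 tool x yaw [0.992 0.127 0.001] grip 0.19324915237937224 40.02377092838287
4452 [0.0173 0.0345 0.0346 0.0348]
[-0.0089014   0.00753448] [-0.01720417  0.05710622]
go [-0.011 -0.041  2.285] [ 0.014 -0.007 -0.015]
```

```bash
python3 -m pendant '[[0.03,-0.04,0.4,0,0,0,-1],[0.03,-0.04,1.0,0,0,0,-1],[0.03,-0.04,1.7,0,0,0,-1],[0.03,-0.04,2.1,0,0,0,-1],[0.03,-0.04,2.26,0,0,0,-1],[0.03,-0.04,2.3,0,0,0,-1],[0.03,-0.04,2.3,0,0,0,-1],[0.03,-0.04,2.3,0,0,0,-0.5],[0.03,-0.04,2.3,0,0,0,-0.41],[0.03,-0.04,2.3,0,0,0,-0.41]]'
python3 -m pendant '[[0,0,-0.3,0,0,0,-0.41],[0,0,-1.0,0,0,0,-0.41],[0,0,-1.8,0,0,0,-0.41],[0,0,-2.2,0,0,0,-0.3],[0,0,-2.2,0,0,0,-0.1],[0,0,-2.2,0,0,0,-0.1],[0,-0.5,-2.2,0,0,0,-0.1],[0,-0.5,-2.2,0,0,0,-0.1],[0,-0.5,-2.2,0,0,0,-0.1],[0,-0.5,-2.2,0,0,0,-0.1]]'
python3 - <<'E'
from seew import *
p,W3=wr('w4.png'); W=W3.reshape(-1,3)
t=np.radians(7.4); A=np.c_[W[:,0]*np.cos(t)+W[:,1]*np.sin(t)-.581,-W[:,0]*np.sin(t)+W[:,1]*np.cos(t),W[:,2]]
a=A[:,1]; m=(abs(A[:,0])<.06)&(A[:,2]>.09)&(A[:,2]<.108)
rect(A[m&(a>-.02)&(a<.02)],'c0');rect(A[m&(a>.025)&(a<.07)],'c1');rect(A[m&(a>.07)&(a<.12)],'c2')
k=(abs(A[:,0])<.03)&(a>.15)&(a<.22)&(A[:,2]>.075)&(A[:,2]<.095); rect(A[k],'knob')
rk(.581,.1845,.13);rk(.581,.1845,.08)
E
```

```text
clock: 12.55
position: [0.567, 0.1698, 0.0823]
ee_rot: [0.998, 0.064, 0.001, 0.001]
ft_force: [0.5, 0.3, 0.1]
grip_width: 0.298
grasp_force: 0.0
clock: 13.8
position: [0.5637, 0.1937, 0.1917]
ee_rot: [0.998, 0.064, 0.0, 0.001]
ft_force: [-0.3, 0.1, -0.6]
grip_width: 0.449
grasp_force: 0.0
tcp [0.5637 0.1937 0.1917] clock 13.8 tool x yaw [0.992 0.127 0.   ] grip 0.44891355687076795 0.0
c0 2033 [4.  6.2] [75.2 18.1] 0.3 z [0.0948 0.1002 0.1011]
c1 1847 [ 0.2 49.4] [75.7 17.8] 0.2 z [0.0967 0.1002 0.1011]
c2 1641 [ 0.5 95.7] [17.1 75.2] 89.8 z [0.0992 0.1002 0.1011]
knob 631 [ -0.4 184.8] [25.8 25.1] 14.7 z [0.0812 0.086  0.0872]
go [-0.063 -1.3    1.234] [ 0.011 -0.004 -0.012]
go [-0.064 -1.302  2.234] [ 0.011 -0.004 -0.012]
```

View pics/w4.png

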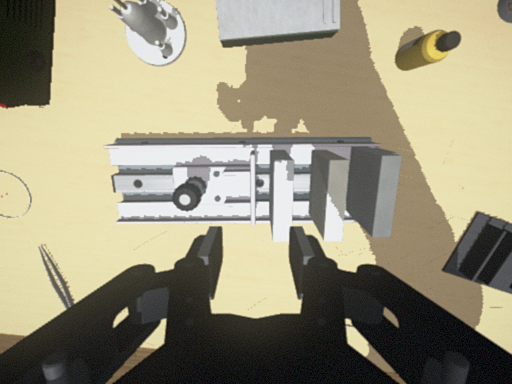

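All three cartons stand upright at (375,190), (330,195), (283,195); knob at (187,197) is free. Now onto the knob.

```bash
python3 -m pendant '[[-0.06,-0.8,0,0,0,0,-0.1],[-0.06,-1.3,0.3,0,0,0,-0.1],[-0.06,-1.3,1.0,0,0,0,-0.1],[-0.06,-1.3,1.6,0,0,0,-0.1],[-0.06,-1.3,2.1,0,0,0,-0.1],[-0.06,-1.3,2.34,0,0,0,-0.1],[-0.06,-1.3,2.34,0,0,0,-0.1],[-0.06,-1.3,2.34,0,0,0,-1],[-0.06,-1.3,2.34,0,0,0,-1],[-0.06,-1.3,2.34,0,0,0,-1]]' 60
python3 -c "
from h import *
rk(.581,.1845,.075)"
```

```text
clock: 15.1
position: [0.553, 0.259, 0.0763]
ee_rot: [0.998, 0.064, 0.001, 0.0]
ft_force: [-1.0, -0.7, 6.4]
grip_width: 0.261
grasp_force: 59.0
go [-0.014  0.023  0.026] [ 0.006 -0.019 -0.005]
```

```bash
python3 -m pendant '[[0,0,-0.05,0,0,0,-1],[0,0,-0.1,0,0,0,-1],[0,0,-0.15,0,0,0,-1],[0,0,-0.2,0,0,0,-1],[0,0,-0.24,0,0,0,-1],[0,0,-0.28,0,0,0,-1],[0,0,-0.28,0,0,0,-1],[0,0,-0.28,0,0,0,-1],[0,0,-0.28,0,0,0,-1],[0,0,-0.28,0,0,0,-1]]'
python3 - <<'E'
from seew import *
p,W3=wr('w5.png')
E
```

```text
clock: 16.35
position: [0.5527, 0.2584, 0.0887]
ee_rot: [0.998, 0.064, 0.001, 0.001]
ft_force: [6.7, 2.3, -9.0]
grip_width: 0.258
grasp_force: 59.1
tcp [0.5527 0.2584 0.0887] clock 16.35 tool x yaw [0.992 0.128 0.001] grip 0.257700505044603 59.084146823734045
```

View pics/w5.png

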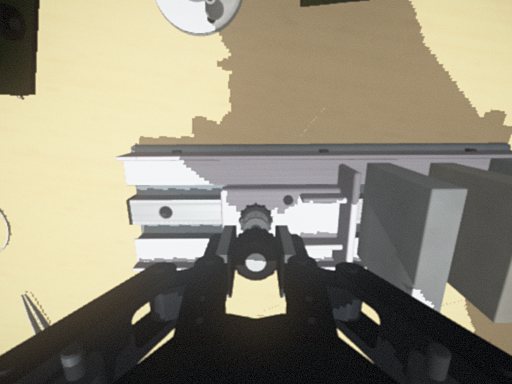

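```bash
python3 -m pendant '[[0.015,0,-0.01,0,0,0,-1],[0.015,0.1,-0.01,0,0,0,-1],[0.015,0.2,-0.01,0,0,0,-1],[0.015,0.3,-0.01,0,0,0,-1],[0.015,0.4,-0.01,0,0,0,-1],[0.015,0.5,-0.01,0,0,0,-1],[0.015,0.6,-0.01,0,0,0,-1],[0.015,0.7,-0.01,0,0,0,-1],[0.015,0.8,-0.01,0,0,0,-1],[0.015,0.8,-0.01,0,0,0,-1]]'
python3 - <<'E'
from seew import *
p,W3=wr(); W=W3.reshape(-1,3)
t=np.radians(7.4); A=np.c_[W[:,0]*np.cos(t)+W[:,1]*np.sin(t)-.581,-W[:,0]*np.sin(t)+W[:,1]*np.cos(t),W[:,2]]
a=A[:,1]; m=(abs(A[:,0])<.06)&(A[:,2]>.09)&(A[:,2]<.108)&(a<.12)
f=(abs(A[:,0])<.04)&(A[:,2]>.055)&(A[:,2]<.062)&(a<.125)&(a>.06); rect(A[f],'face')
print(np.histogram(a[m],bins=np.arange(-.01,.125,.005)))
rk(.581,.1148,.089)
E
```

```text
clock: 17.65
position: [0.5583, 0.2182, 0.0895]
ee_rot: [0.998, 0.064, 0.0, 0.001]
ft_force: [1.8, -0.5, -9.3]
grip_width: 0.259
grasp_force: 59.2
tcp [0.5583 0.2182 0.0895] clock 17.65 tool x yaw [0.992 0.127 0.001] grip 0.2589793557148823 59.18640196323395
face 1167 [ 8.2 81.5] [20.  66.8] 76.1 z [0.0567 0.06   0.0613]
(array([   0,    0,    0,   34, 1460,  316,    0,    0,    0,    0,  904,
       1296, 1248, 1895,  431, 1091, 1061, 1808,  103,    0,    0,    0,
          0,    0,    0,    1]), array([-0.01 , -0.005,  0.   ,  0.005,  0.01 ,  0.015,  0.02 ,  0.025,
        0.03 ,  0.035,  0.04 ,  0.045,  0.05 ,  0.055,  0.06 ,  0.065,
        0.07 ,  0.075,  0.08 ,  0.085,  0.09 ,  0.095,  0.1  ,  0.105,
        0.11 ,  0.115,  0.12 ]))
go [-0.015  0.597  0.011] [ 0.015 -0.004 -0.009]
```

```bash
python3 -m pendant '[[0,0.08,0,0,0,0,-1],[0,0.16,0,0,0,0,-1],[0,0.24,0,0,0,0,-1],[0,0.32,0,0,0,0,-1],[0,0.4,0,0,0,0,-1],[0,0.48,0,0,0,0,-1],[0,0.54,0,0,0,0,-1],[0,0.6,0,0,0,0,-1],[0,0.6,0,0,0,0,-1],[0,0.6,0,0,0,0,-1]]'
python3 - <<'E'
from seew import *
p,W3=wr('w6.png'); W=W3.reshape(-1,3)
t=np.radians(7.4); o=manip.get_obs()['position']; A=lambda q: np.c_[q[:,0]*np.cos(t)+q[:,1]*np.sin(t)-.581,-q[:,0]*np.sin(t)+q[:,1]*np.cos(t),q[:,2]]
print('tcp travel',A(o[None])[0]-A(np.array([[.5527,.2584,.0887]]))[0])
B=A(W);a=B[:,1]; m=(abs(B[:,0])<.06)&(B[:,2]>.096)&(B[:,2]<.108)&(a<.12); rect(B[m],'cartons')
E
```

```text
clock: 18.95
position: [0.5622, 0.1888, 0.0896]
ee_rot: [0.998, 0.064, 0.001, 0.001]
ft_force: [3.0, -0.2, -9.7]
grip_width: 0.259
grasp_force: 59.2
tcp [0.5622 0.1888 0.0896] clock 18.95 tool x yaw [0.992 0.128 0.001] grip 0.25939552172459124 59.22946348786354
tcp travel [ 0.0004794  -0.07013299  0.0008757 ]
cartons 14572 [ 0.7 57.8] [ 75.9 125.4] 3.9 z [0.0991 0.1003 0.1011]
```

View pics/w6.png

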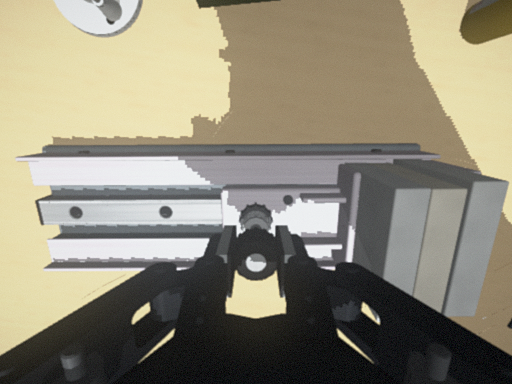

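Row is closed up (cartons at x 360–505 px), follower travelled 70.1 mm. Lower the pin.

```bash
python3 -m pendant '[[0,0,0.04,0,0,0,-1],[0,0,0.08,0,0,0,-1],[0,0,0.12,0,0,0,-1],[0,0,0.16,0,0,0,-1],[0,0,0.2,0,0,0,-1],[0,0,0.24,0,0,0,-1],[0,0,0.27,0,0,0,-1],[0,0,0.28,0,0,0,-1],[0,0,0.28,0,0,0,-1],[0,0,0.28,0,0,0,-1]]'
```

```text
clock: 20.25
position: [0.5623, 0.1898, 0.0763]
ee_rot: [0.998, 0.064, 0.001, 0.0]
ft_force: [-1.5, -0.6, 5.6]
grip_width: 0.262
grasp_force: 60.7
```

```bash
python3 -m pendant '[[0,0,0.02,0,0,0,-1],[0,0,0.03,0,0,0,-1],[0,0,0.03,0,0,0,-1],[0,0,0.03,0,0,0,-1],[0,0,0.03,0,0,0,-1],[0,0,0.03,0,0,0,-1],[0,0,0.03,0,0,0,-1],[0,0,0.03,0,0,0,-1],[0,0,0.03,0,0,0,-1],[0,0,0.03,0,0,0,-1]]'
python3 - <<'E'
from seew import *
t=np.radians(7.4); A=lambda q: np.c_[q[:,0]*np.cos(t)+q[:,1]*np.sin(t)-.581,-q[:,0]*np.sin(t)+q[:,1]*np.cos(t),q[:,2]]
p,W3=wr('w7.png'); B=A(W3.reshape(-1,3)); a=B[:,1]
k=(np.hypot(B[:,0],a-.115)<.010)&(B[:,2]>.06)&(B[:,2]<.11); rect(B[k],'knobtop')
m=(abs(B[:,0])<.06)&(B[:,2]>.09)&(B[:,2]<.108)&(a<.055)&(a>-.02); 
img=(B[m][:,:2]*1000); rect(B[m],'cartons')
top=m&(B[:,2]>.0975); print(np.histogram(B[top][:,1]*1000,bins=range(-10,56,3)))
for lo,hi in ((-3,12),(15,29),(33,47)):
    s=top&(a*1000>lo)&(a*1000<hi); print(lo,np.percentile(B[s][:,0]*1000,[1,50,99]).round(1), np.polyfit(B[s][:,0],B[s][:,1],1).round(3))
p,d,c=cam('top'); B=A(world(d,c).reshape(-1,3)); k=(np.hypot(B[:,0],B[:,1]-.115)<.02)
m=(abs(B[:,0])<.06)&(B[:,2]>.09)&(B[:,2]<.108)&(B[:,1]<.06)&(B[:,1]>-.02); rect(B[m],'top cartons')
print(manip.get_obs()['ft_force'])
E
```

```text
clock: 21.5
position: [0.5624, 0.1901, 0.0761]
ee_rot: [0.998, 0.064, 0.001, 0.001]
ft_force: [-6.4, -2.6, 18.2]
grip_width: 0.261
grasp_force: 62.0
tcp [0.5624 0.1901 0.0761] clock 21.5 tool x yaw [0.992 0.129 0.002] grip 0.26059880374432726 61.9837892241776
knobtop 1129 [  0.2 115.1] [19.5 19.8] 53.3 z [0.0856 0.0864 0.0874]
cartons 14672 [ 2.8 25. ] [76.  52.9] 5.4 z [0.0975 0.1002 0.101 ]
(array([   0,    0,   99,  385,  557,  702,  891, 1045,  857,  832,  827,
        824,  799,  781,  744,  743,  724,  675,  674,  760,  284]), array([-10,  -7,  -4,  -1,   2,   5,   8,  11,  14,  17,  20,  23,  26,
        29,  32,  35,  38,  41,  44,  47,  50,  53]))
-3 [-32.   -3.8  38.3] [0.093 0.007]
15 [-23.1  11.5  38.1] [0.007 0.022]
33 [-12.9  15.8  38.2] [0.02 0.04]
top cartons 409 [ 4.2 22.8] [77.8 53.3] 0.8 z [0.0944 0.0981 0.1021]
[-7.42106896 -1.55932735 19.54392918]
```

View pics/w7.png

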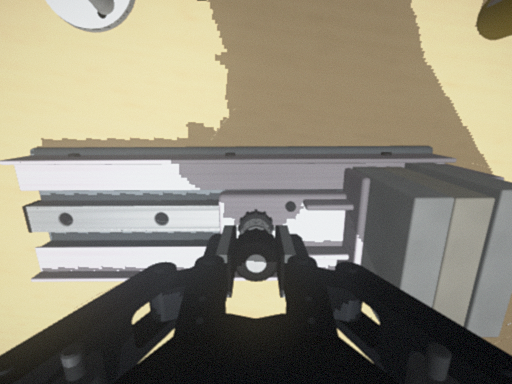

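Knob top is at 86 mm again, as at the start, and pressing down meets a hard stop: pin is home. I ease the push and hand in.

```bash
python3 -m pendant '[[0,0,-0.02,0,0,0,-1],[0,0,-0.025,0,0,0,-1],[0,0,-0.025,0,0,0,-1],[0,0,-0.025,0,0,0,-1],[0,0,-0.025,0,0,0,-1],[0,0,-0.025,0,0,0,-1],[0,0,-0.025,0,0,0,-1],[0,0,-0.025,0,0,0,-1],[0,0,-0.025,0,0,0,-1],[0,0,-0.025,0,0,0,-1]]' && python3 -c "
from h import *
print(manip.hand_in())"
```

```text
clock: 22.85
position: [0.5623, 0.19, 0.0763]
ee_rot: [0.998, 0.064, 0.001, 0.0]
ft_force: [-2.3, -0.7, 8.7]
grip_width: 0.259
grasp_force: 60.9
the job is handed in; nothing more can be done
None
```

Both cartons are filed and the row is closed up; the follower is one hole on with its pin home, and the closed gripper still holds the knob; the job was handed in at about 23 s, and hand-in returned no verdict.

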